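Hang two breakfast boards on the twin pins of their stand

TASK

The two breakfast boards in the drying rack are dry. Hang the large board on the stand first, with both pins through its two holes and pushed fully back against the posts; then hang the small board (the one with the handle tab) on the same two pins in front of it, pushed back against the large one. Leave the jars and the bottle standing where they are.

Things in the scene. Friction and masses are not known exactly. Their poses are not given: they have to be found in the camera images.
- large_board_center (a point): Centre of the large wooden board, a plain rectangle 156 mm wide (y), 160 mm tall (z, up), 12 mm thick (x, normal to its faces). Starts upright in one of the two slots of the drying rack, lower edge 12 mm above the table. About 0.24 kg. Both faces are alike. It can be pinched across its thickness at the middle of its top edge, 80 mm above this point.
- large_board_holes (a point): Point half-way between the two through holes of the large board, 58 mm above its centre and 22 mm below its top edge; axes as the board's. The holes are 18 mm in diameter, 48 mm either side of this point along y.
- small_board_center (a point): Centre (half-way up its 180 mm) of the small wooden board: rectangle 132 mm wide (y), 132 tall (z, up), 12 thick (x), plus a handle tab 50 wide, 48 tall and 12 thick at the middle of its top edge; tab's top 90 mm above this point. Starts upright in the other slot, lower edge 12 mm above the table. About 0.17 kg. Both faces alike. Pinch the tab across its thickness.
- small_board_holes (a point): Point half-way between the two through holes of the small board, 22 mm above its centre, 20 mm below the shoulders beside the tab and 68 mm below the tab's top; axes as the board's. The holes are 18 mm in diameter, 48 mm either side along y.
- stand_pins (a point): Wooden stand fixed to the table: two posts, a steel pin on the front of each. Point half-way between the pin roots, on the posts' front plane, 185 mm above the table. x: into the stand (pins stick out to -x), y: along the line of the pin roots, z: up. Posts 26 mm wide, 22 deep, centres 48 mm either side along y, ending 20 mm above this point; between them open down to 95 mm below it.
- left_pin_tip (a point): Tip of the stand's pin on its +y side; axes as the stand's. The pin is 10 mm in diameter with a round end, its root 48 mm to +y of the stand_pins point; it slopes upward at 12 degrees from root to tip, the tip 42 mm in front of the posts' plane and 9 mm above the root. A hung board's upper hole edges rest on the pins, its hole point about 4 mm below the pin axes, its foot swung slightly forward.
- right_pin_tip (a point): Tip of the stand's pin on its -y side; axes as the stand's. The pin is 10 mm in diameter with a round end, its root 48 mm to -y of the stand_pins point; it slopes upward at 12 degrees from root to tip, the tip 42 mm in front of the posts' plane and 9 mm above the root. A hung board's upper hole edges rest on the pins, its hole point about 4 mm below the pin axes, its foot swung slightly forward.
- rack_top (a point): Wooden drying rack, fixed to the table, 118 x 130 mm and 51 mm tall; this point is the centre of its top. x axis: across its two slots, y: along them, z: up. The slots are 16 mm wide, centred at 36 mm either side of this point along x; their floor is 39 mm below this point. One board stands in each, free to be lifted straight up.
- jam_jar_center (a point): Centre (half-way up) of a bystander: jam jar with a broad gold lid, 63 mm diameter, 90 mm tall. Stands upright on the table; leave it alone.
- honey_jar_center (a point): Centre (half-way up) of a bystander: honey jar with a grey lid, 58 mm diameter, 85 mm tall. Stands upright on the table; leave it alone.
- syrup_bottle_center (a point): Centre (half-way up) of a bystander: slim dark syrup bottle, 36 mm diameter, 246 mm tall. Stands upright on the table; leave it alone.
- cinnamon_center (a point): Centre (half-way up) of a bystander: spice jar with a red cap, 45 mm diameter, 106 mm tall. Stands upright on the table; leave it alone.

How it is judged:
By the outcome, as a careful person would: the job done as asked, in the order asked, and still so for the second after the job is handed in, with the robot touching nothing.
It also fails if it takes over 59 s, if anything falls off the work surface, if the arm or the gripper's body presses on something with over 40 N, if the wrist force passes 120 N, or if a joint passes its speed limit or range.

ROBOT

A 6-joint arm with a two-finger parallel gripper is mounted at the origin on a cart in front of the work surface, level with it; the furniture and walls round the work are solid. World frame = base frame: x ahead of the robot, y to its left, z up, the work surface at z = 0. Lengths are in mm, angles in degrees, forces in N, time in s.
With the tool pointing down it reaches from about 300 to 750 mm from the base axis. Payload 8.5 kg.
Tool frame: the origin (TCP) lies at the very end of the fingers, on their centre line; the grasp point (between the pads) lies 19 mm behind it; z points along the fingers, y is the line along which they close (so a half turn about z gives the same grasp; the last joint's range is limited). The gripper opens to 85 mm and grips with 20 to 120 N. Pads are 22 mm wide; open, the fingers measure 114 mm over their backs; the gripper's body (76 mm by 85 mm) begins 54 mm behind the grasp point. The pads swing forward as they close: fully open they stand 13 mm farther back than shut.
Start: joints at [55.502, 21.807, 74.336, -0, 83.858, -12.336], TCP at [207.465, 509.351, 231.322] pointing down, gripper open.
Joint ranges: [-178.18, 178.18], [-50.72, 133.34], [12.68, 142.11], [-81.47, 261.47], [9.98, 163.14], [-165.26, 165.26]. Speed limits (degrees/s): [136.94, 136.94, 180, 180, 180, 180].

INTERFACE

Orientations are given as a 3x3 rotation matrix whose columns are the frame's x, y, z axes.
In Python, from bench import robot gives the robot as it stands.
- The arm moves only by the tool arm_command, never from a script. Its argument "increments" is a list of rows, each a list of 7 numbers: the shift along the tool's x, y, z in mm, then the turn, a rotation vector about the tool's x, y, z in degrees, then the closure, from -1 (fully open) to 1 (shut), so that 0 is half open. In form: [[tx, ty, tz, ax, ay, az, jaw], ...]. A call has 1 to 8 rows; each row shifts and turns the commanded pose from where the row before left it, along the tool's axes as they then stand; what a row does not reach is not made up. A row lasts 1/10 s, in which the tool goes at most 50 mm and 8.59 degrees, less where a joint would pass 70% of its speed; a pose out of reach is approached as far as the arm can. A call with a gripper value outside its range is refused whole. The fingers move at their own pace and stop on an object; "grip_force" is the grip in N (left out, the last holds). Time passes only in rows, so rows that do not move let the fingers close. It gives the time, the measured TCP pose, the force, the opening and the grip force at its end, in the units of the state.
- robot.get_obs(): the state, without advancing time (a new reading comes with each control period).
- robot.grab_frame(name): name is "side" or "top"; returns a dict with "image" (420x560x3 uint8, red, green, blue), "K" (3x3 intrinsics, pixels), "k1" (the pictures are not rectified: a ray, as slopes to the right and down, at radius r is drawn at 1 + k1 r^2 times it, then the intrinsics apply), "pose" (4x4, takes a point from camera to world coordinates). Camera axes: x right, y up, looking along -z (the intrinsics and any distortion apply to the point x, -y, -z); pixel columns grow to the right and rows downward; lengths in mm; the calibration is good to about 2 mm. A picture is of the moment at which its call begins. There is no depth.
- robot.job_done(): hands the job in; it is judged then, once.
The state is a dict: "time_s": time; "joint_positions": joint angles; "dq": joint speeds; "joint_efforts": joint torques, N m; "position": TCP position; "orientation": TCP orientation; "wrist_force": force on the tool from outside, world axes, zero at the start; "wrist_torque": the same for the moment, N m; "finger_gap": finger opening in mm; "grip_force": force on a finger pad.
Only numpy, scipy, OpenCV 4.12 (cv2) and the standard library are available. Lean on these libraries where they do the work, as an engineer would, in place of code of your own. Each camera call takes 0.05 s, during which the arm holds its last target. There are 200 camera calls.

## Working session

There is one attempt and no reset: what is moved stays moved. The work goes in short steps, Python scripts to look and compute and a tool call to move; the robot and the scene stay as the last step left them, time stands still between calls to the robot, and variables do not carry over. Pictures are saved under pics/ and viewed, at most 10 in all, crops included, and the job is handed in when it is done.

Besides the shell and the picture viewer there is one more tool, called after "Request:" as a command line: name --pt "numbers of a row" for each row, then --argument value for the rest. arm_command: Moves the arm, as the interface text tells. Its arguments: {"type":"object","properties":{"increments":{"type":"array","items":{"type":"array","items":{"type":"number"}}},"grip_force":{"type":"number"}},"required":["increments"]}

```bash
mkdir -p pics; python3 - <<'E'
from bench import robot
import cv2,numpy as np,pickle
d={}
for n in("side","top"):
    f=robot.grab_frame(n);d[n]=f
    cv2.imwrite(f"pics/{n}0.png",cv2.cvtColor(f["image"],cv2.COLOR_RGB2BGR))
    print(n,np.round(f["K"],1).tolist(),f["k1"],np.round(f["pose"],3).tolist())
pickle.dump(d,open("f0.pkl","wb"))
o=robot.get_obs();print(o)
E
```

```text
side [[417.1, 0.0, 279.4], [0.0, 417.1, 203.3], [0.0, 0.0, 1.0]] -0.009522294762082545 [[1.0, 0.018, 0.007, 532.377], [-0.004, 0.537, -0.843, -806.32], [-0.019, 0.843, 0.537, 695.282], [0.0, 0.0, 0.0, 1.0]]
top [[447.9, 0.0, 277.9], [0.0, 447.9, 209.1], [0.0, 0.0, 1.0]] -0.12499421947645409 [[-0.024, 0.984, -0.175, 352.46], [-1.0, -0.024, 0.003, 13.046], [-0.001, 0.175, 0.985, 1245.326], [0.0, 0.0, 0.0, 1.0]]
{'time_s': 0.1, 'joint_positions': array([ 5.55015884e+01,  2.18365227e+01,  7.43787263e+01, -2.36898696e-04,
        8.38591758e+01, -1.23337628e+01]), 'dq': array([ 0.09502137, -0.08672268, -0.16537762,  0.01641341, -0.03606042,
       -0.02345149]), 'joint_efforts': array([ 5.01582559e-03, -4.49213755e+01, -2.31655884e+01, -9.34926538e-05,
        3.65324158e-03, -7.73030450e-06]), 'position': array([207.33015097, 509.13993758, 230.78913287]), 'orientation': array([[-9.26103602e-01,  3.77268582e-01, -7.32320292e-04],
       [ 3.77269194e-01,  9.26103020e-01, -1.07285414e-03],
       [ 2.73449873e-04, -1.26985597e-03, -9.99999156e-01]]), 'wrist_force': array([-0.68982301,  0.3570143 ,  0.0128652 ]), 'wrist_torque': array([-0.02804366, -0.03026334, -0.00422945]), 'grip_force': 0.0, 'finger_gap': 85.58979091737848}
```

View pics/side0.png

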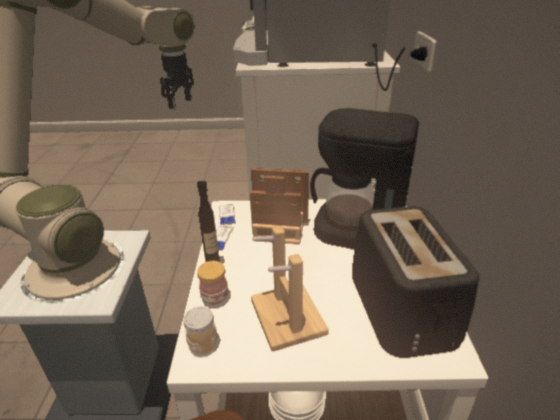

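View pics/top0.png

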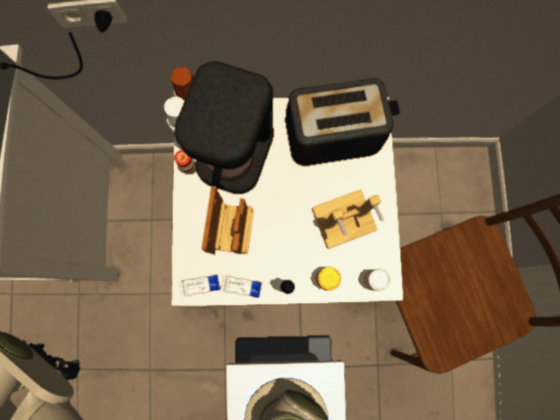

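```bash
python3 - <<'E'
import cv2
t=cv2.imread("pics/top0.png")[180:265,190:400];s=cv2.imread("pics/side0.png")[160:350,180:340]
cv2.imwrite("pics/tc.png",cv2.resize(t,None,fx=3.8,fy=3.8,interpolation=cv2.INTER_CUBIC))
cv2.imwrite("pics/sc.png",cv2.resize(s,None,fx=3.1,fy=3.1,interpolation=cv2.INTER_CUBIC))
E
```

```text
(no output)
```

View pics/tc.png

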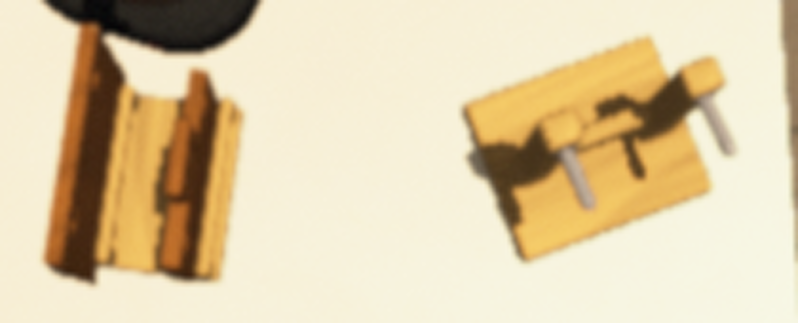

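View pics/sc.png

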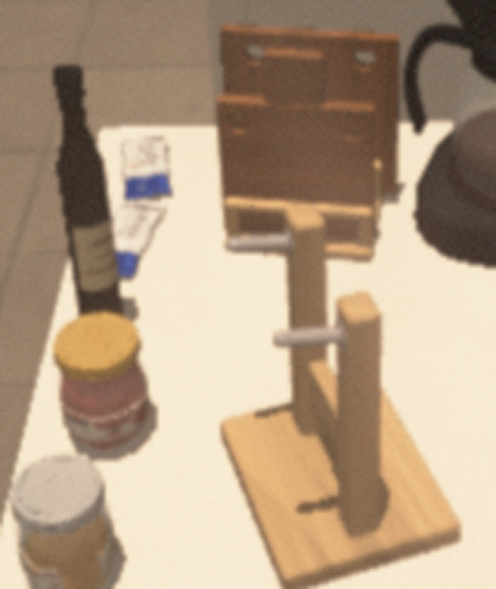

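```bash
cat > h.py <<'E'
import numpy as np,cv2,pickle
def dist(f): return np.array([f["k1"],0,0,0,0.])
def proj(f,P):
    P=np.atleast_2d(P).astype(float);M=np.linalg.inv(f["pose"])
    c=P@M[:3,:3].T+M[:3,3];c=c*[1,-1,-1]
    return cv2.projectPoints(c,np.zeros(3),np.zeros(3),f["K"],dist(f))[0][:,0]
def ray(f,uv):
    s=cv2.undistortPoints(np.array([[uv]],float),f["K"],dist(f))[0,0]
    d=f["pose"][:3,:3]@[s[0],-s[1],-1];return f["pose"][:3,3],d/np.linalg.norm(d)
def onz(f,uv,z):
    o,d=ray(f,uv);return o+d*(z-o[2])/d[2]
def tri(fa,a,fb,b):
    A=np.zeros((3,3));B=np.zeros(3);r=[]
    for f,u in((fa,a),(fb,b)):
        o,d=ray(f,u);Q=np.eye(3)-np.outer(d,d);A+=Q;B+=Q@o;r.append((o,d))
    X=np.linalg.solve(A,B);return X,sum(np.linalg.norm(np.cross(X-o,d)) for o,d in r)
E
python3 - <<'E'
from h import *
np.set_printoptions(precision=1,suppress=True)
d=pickle.load(open("f0.pkl","rb"));T,S=d["top"],d["side"]
t=lambda u,v:(190+(u+.5)/3.8-.5,180+(v+.5)/3.8-.5)
s=lambda u,v:(180+(u+.5)/3.1-.5,160+(v+.5)/3.1-.5)
for n,p,z in[("LB near L",(45,262),172),("LB near R",(58,264),172),("LB far L",(84,25),172),("LB far R",(99,25),172),
 ("SB sh near L",(163,268),144),("SB sh near R",(182,272),144),("SB far R",(207,72),144),("SB farL",(191,70),144),
 ("rack farR",(242,110),51),("rack nearR",(217,279),51),("base",(463,103),0),("base",(522,260),0),("base",(710,190),0),("base",(650,38),0)]:
    print(n,onz(T,t(*p),z))
for n,a,b in[("Ltip",(588,205),(229,243)),("Rtip",(730,152),(276,340)),("Lroot",(565,150),(290,241)),("Rroot",(706,97),(343,336))]:
    X,e=tri(T,t(*a),S,s(*b));print(n,X,e)
for n,b,z in [("LB top left",(221,28),172),("LB top right",(398,37),172),("hole L",(254,50),150),("hole R",(365,57),150)]:
    print(n,onz(S,s(*b),z))
for n,a,z in(("post L",(562,130),205),("post R",(703,76),205),("jam",(0,0),90)):print(n,onz(T,t(*a),z))
print("jam",onz(T,(329,279),88),"honey",onz(T,(377,280),84),"syr",onz(T,(288,287),246))
# coffee machine/top extents
print("coffee lip",onz(T,(232,163),300),onz(T,(180,140),300),onz(T,(240,190),60),"toaster",onz(T,(300,160),190),onz(T,(390,150),190))
E
```

```text
LB near L [450.7 196.3 172. ]
LB near R [449.3 188.  172. ]
LB far L [604.  171.6 172. ]
LB far R [603.7 161.8 172. ]
SB sh near L [447.7 124.1 144. ]
SB sh near R [444.9 111.8 144. ]
SB far R [576.6  94.  144. ]
SB farL [578.2 104.6 144. ]
rack farR [567.2  76.2  51. ]
rack nearR [447.2  95.6  51. ]
base [577.6 -85.6   0. ]
base [ 459.6 -124.7    0. ]
base [ 507.6 -266.8    0. ]
base [ 623.9 -228.4    0. ]
Ltip [ 474.9 -146.   194.6] 2.235399109390152
Rtip [ 506.4 -237.7  193.2] 1.8343506549357964
Lroot [ 512.4 -134.2  186.2] 0.19157597779333188
Rroot [ 544.4 -226.3  185.1] 0.2853382371345492
LB top left [449.2 191.9 172. ]
LB top right [601.6 169.3 172. ]
hole L [477.  191.2 150. ]
hole R [573.7 174.9 150. ]
post L [ 522.  -130.3  205. ]
post R [ 554.1 -220.8  205. ]
jam [642.8 243.1  90. ]
jam [ 372.3 -116.9   88. ] honey [ 366.  -241.8   84. ] syr [354.5  -7.9 246. ]
coffee lip [625.  108.3 300. ] [681.5 224.3 300. ] [617.7 111.1  60. ] toaster [660.1 -47.  190. ] [ 681.2 -271.   190. ]
```

Request:
arm_command --pt "0 0 0 0 0 -6.6 -0.2" --pt "0 0 0 0 0 -6.6 -0.2" --pt "-30 -23 0 0 0 0 -0.2" --pt "-30 -23 0 0 0 0 -0.2" --pt "-30 -23 0 0 0 0 -0.2" --pt "-30 -23 0 0 0 0 -0.2" --pt "-30 -23 0 0 0 0 -0.2" --pt "-30 -23 0 0 0 0 -0.2" --grip_force 50

```text
time_s: 0.9
position: [364.5, 343.7, 231.1]
orientation: [[-0.988, 0.156, -0.001], [0.156, 0.988, -0.0], [0.0, -0.0, -1.0]]
wrist_force: [0.7, 1.2, -0.3]
finger_gap: 51.2
grip_force: 0.0
```

Request:
arm_command --pt "-30 -23 0 0 0 0 -0.2" --pt "-30 -23 0 0 0 0 -0.2" --pt "-30 -23 0 0 0 0 -0.2" --pt "-30 -23 0 0 0 0 -0.2" --pt "-30 -23 0 0 0 0 -0.2" --pt "-30 -23 0 0 0 0 -0.2" --pt "-5 0 10 0 0 0 -0.2" --pt "0 0 0 0 0 0 -0.2"

```text
time_s: 1.7
position: [524.8, 179.4, 219.5]
orientation: [[-0.988, 0.157, -0.003], [0.157, 0.988, -0.0], [0.003, -0.001, -1.0]]
wrist_force: [0.1, 0.3, -0.1]
finger_gap: 51.1
grip_force: 0.0
```

```bash
cat > go.py <<'E'
from bench import robot
import sys,numpy as np
# usage: go.py x y z theta -> remaining tool-frame shift and turn
np.set_printoptions(precision=1,suppress=True)
o=robot.get_obs();R=o["orientation"];p=o["position"]
th=np.degrees(np.arctan2(R[1,1],R[0,1]))
print("t",round(o["time_s"],2),"pos",p,"th",round(th,1),"tilt",R[2],"F",o["wrist_force"],"gap",round(o["finger_gap"],1),"grip",round(o["grip_force"],1))
if len(sys.argv)>1:
    a=[float(v) for v in sys.argv[1:]];t=np.radians(a[3]);dd=np.array(a[:3])-p
    print("shift (axes at target yaw)",[round(v,1) for v in(-np.sin(t)*dd[0]+np.cos(t)*dd[1],np.cos(t)*dd[0]+np.sin(t)*dd[1],-dd[2])],"turn z",round(th-a[3],1))
E
python3 go.py 527 179.5 207 81
```

```text
t 1.7 pos [524.8 179.4 219.5] th 80.9 tilt [ 0. -0. -1.] F [ 0.1  0.3 -0.1] gap 51.1 grip 0.0
shift (axes at target yaw) [np.float64(-2.1), np.float64(0.5), np.float64(12.5)] turn z -0.1
```

Request:
arm_command --pt "-2 0 20 0 0 0 -0.2" --pt "0 0 25 0 0 0 -0.2" --pt "0 0 20 0 0 0 -0.2" --pt "0 0 11 0 0 0 -0.2" --pt "0 0 0 0 0 0 -0.2"

```text
time_s: 2.2
position: [525.9, 180.3, 144.4]
orientation: [[-0.988, 0.155, -0.003], [0.155, 0.988, -0.0], [0.003, -0.001, -1.0]]
wrist_force: [-0.6, -0.5, -0.1]
finger_gap: 51.3
grip_force: 0.0
```

Request:
arm_command --pt "0 0 0 0 0 0 1" --pt "0 0 0 0 0 0 1" --pt "0 0 0 0 0 0 1" --pt "0 0 0 0 0 0 1" --pt "0 0 0 0 0 0 1" --pt "0 0 0 0 0 0 1"

```text
time_s: 2.8
position: [527.6, 179.7, 146.4]
orientation: [[-0.988, 0.156, 0.002], [0.156, 0.988, 0.0], [-0.002, 0.001, -1.0]]
wrist_force: [-0.5, 0.1, 6.3]
finger_gap: 11.5
grip_force: 50.0
```

Request:
arm_command --pt "0 0 -8 0 0 0 1" --pt "0 0 -15 0 0 0 1" --pt "0 0 -20 0 0 0 1" --pt "0 0 -20 0 0 0 1" --pt "10 0 -30 0 0 0 1" --pt "15 0 -30 0 0 0 1" --pt "15 0 -30 0 0 0 1" --pt "10 0 -30 0 0 0 1" --grip_force 80

```text
time_s: 3.6
position: [476.3, 187.4, 329.6]
orientation: [[-0.988, 0.156, -0.001], [0.156, 0.988, -0.0], [0.001, -0.0, -1.0]]
wrist_force: [-0.3, -0.0, -2.6]
finger_gap: 10.6
grip_force: 78.1
```

```bash
python3 go.py 450 -208 250 19
```

```text
t 3.6 pos [476.3 187.4 329.6] th 81.0 tilt [ 0. -0. -1.] F [-0.3 -0.  -2.6] gap 10.6 grip 78.1
shift (axes at target yaw) [np.float64(-365.3), np.float64(-153.6), np.float64(79.6)] turn z 62.0
```

Request:
arm_command --pt "0 0 -3 0 0 4 1" --pt "0 0 -3 0 0 8 1" --pt "0 0 -3 0 0 8 1" --pt "0 0 -3 0 0 8 1" --pt "0 0 -3 0 0 8 1" --pt "0 0 -3 0 0 8 1" --pt "0 0 -2 0 0 8 1" --pt "0 0 0 0 0 8 1"

```text
time_s: 4.4
position: [477.3, 187.3, 348.5]
orientation: [[-0.354, 0.935, -0.001], [0.935, 0.354, -0.0], [0.0, -0.001, -1.0]]
wrist_force: [-0.2, -0.4, -2.8]
finger_gap: 11.0
grip_force: 78.2
```

Request:
arm_command --pt "-15 -6 0 0 0 2 1" --pt "-30 -12 0 0 0 0 1" --pt "-35 -15 0 0 0 0 1" --pt "-40 -17 0 0 0 0 1" --pt "-40 -17 0 0 0 0 1" --pt "-40 -17 0 0 0 0 1" --pt "-40 -17 0 0 0 0 1" --pt "-40 -17 0 0 0 0 1"

```text
time_s: 5.2
position: [457.1, -117.4, 348.4]
orientation: [[-0.326, 0.945, -0.001], [0.945, 0.326, 0.0], [0.001, -0.0, -1.0]]
wrist_force: [1.3, -0.2, -2.4]
finger_gap: 10.5
grip_force: 78.2
```

Request:
arm_command --pt "-40 -17 0 0 0 0 1" --pt "-30 -12 10 0 0 0 1" --pt "-15 -7 30 0 0 0 1" --pt "0 0 30 0 0 0 1" --pt "0 0 20 0 0 0 1" --pt "0 0 10 0 0 0 1" --pt "0 0 0 0 0 0 1"

```text
time_s: 5.9
position: [451.3, -207.6, 247.6]
orientation: [[-0.326, 0.945, -0.002], [0.945, 0.326, 0.002], [0.002, -0.001, -1.0]]
wrist_force: [-0.1, 0.5, -2.0]
finger_gap: 10.5
grip_force: 78.1
```

```bash
python3 go.py 448 -208 250 19;  python3 - <<'E'
from bench import robot
import cv2,numpy as np,pickle
d={}
for n in("side","top"):
    f=robot.grab_frame(n);d[n]=f
pickle.dump(d,open("f1.pkl","wb"))
t=cv2.resize(d["top"]["image"][170:290,300:420],None,fx=4,fy=4,interpolation=cv2.INTER_CUBIC)
s=cv2.resize(d["side"]["image"][190:340,190:270+0+60],None,fx=3.2,fy=3.2,interpolation=cv2.INTER_CUBIC)
c=np.zeros((480,480+s.shape[1],3),np.uint8)
c[:,:480]=t;c[:s.shape[0],480:]=s[:480];print(c.shape)
c=c[:,:800] if c.shape[1]>800 else c
cv2.imwrite("pics/c1.png",c[...,::-1])
E
```

```text
t 5.9 pos [ 451.3 -207.6  247.6] th 19.0 tilt [ 0. -0. -1.] F [-0.1  0.5 -2. ] gap 10.5 grip 78.1
shift (axes at target yaw) [np.float64(0.7), np.float64(-3.2), np.float64(-2.4)] turn z 0.0
(480, 928, 3)
```

View pics/c1.png

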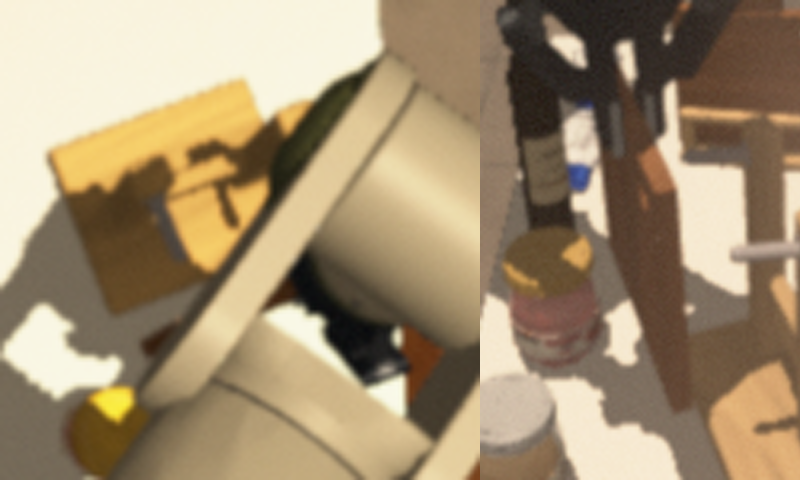

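```bash
python3 - <<'E'
from h import *
np.set_printoptions(precision=1,suppress=True)
d=pickle.load(open("f1.pkl","rb"));S=d["side"]
xs=np.array([.9455,.3256,0]);ys=np.array([-.3256,.9455,0]);c=np.array([451.3,-207.6,273.2])
for n,p in(("top back near",c+6*xs-78*ys),("top front near",c-6*xs-78*ys),("bot back near",c+6*xs-78*ys-[0,0,160]),("bot front",c-6*xs-78*ys-[0,0,160]),("top front far",c-6*xs+78*ys),("bot back far",c+6*xs+78*ys-[0,0,160])):
    q=proj(S,p)[0];print(n,q,(q-190)*3.2+[480,0])
E
```

```text
top back near [252.2 249.2] [679.2 189.4]
top front near [245.  250.9] [656.1 194.7]
bot back near [257.1 318.2] [694.6 410.3]
bot front [250.7 320. ] [674.2 415.9]
top front far [223.5 202.2] [587.1  39.1]
bot back far [235.9 265. ] [627. 240.]
```

Request:
arm_command --pt "0.5 0 15 0 0 0 1" --pt "0 0 20 0 0 0 1" --pt "0 0 15 0 0 0 1" --pt "0 0 6 0 0 0 1" --pt "0 0 0 0 0 0 1" --pt "0 10 0 0 0 0 1" --pt "0 15 0 0 0 0 1" --pt "0 0 0 0 0 0 1"

```text
time_s: 6.8
position: [477.2, -198.8, 193.0]
orientation: [[-0.328, 0.945, 0.002], [0.945, 0.328, -0.001], [-0.001, 0.002, -1.0]]
wrist_force: [-0.1, 0.9, -2.8]
finger_gap: 10.8
grip_force: 78.4
```

```bash
python3 go.py 482 -196.3 190.5 19;  python3 - <<'E'
from bench import robot
import cv2,numpy as np,pickle
f=robot.grab_frame("side")
pickle.dump(f,open("f2.pkl","wb"))
cv2.imwrite("pics/c2.png",cv2.resize(f["image"][190:340,190:340],None,fx=4,fy=4,interpolation=cv2.INTER_CUBIC)[...,::-1])
E
```

```text
t 6.8 pos [ 477.2 -198.8  193. ] th 19.1 tilt [-0.  0. -1.] F [-0.1  0.9 -2.8] gap 10.8 grip 78.4
shift (axes at target yaw) [np.float64(0.9), np.float64(5.3), np.float64(2.5)] turn z 0.1
```

View pics/c2.png

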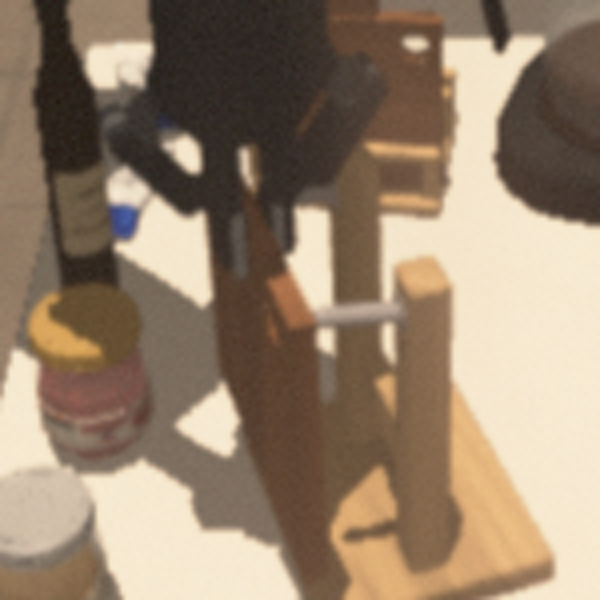

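Request:
arm_command --pt "1 6 1.3 0 0 0 1" --pt "0 6 1.3 0 0 0 1" --pt "0 3 0.6 0 0 0 1" --pt "0 3 0.6 0 0 0 1" --pt "0 3 0.6 0 0 0 1" --pt "0 0 0 0 0 0 1"

```text
time_s: 7.45
position: [494.9, -191.4, 187.8]
orientation: [[-0.326, 0.945, -0.0], [0.945, 0.326, 0.0], [0.0, -0.0, -1.0]]
wrist_force: [-0.1, 0.1, -2.9]
finger_gap: 10.9
grip_force: 78.4
```

Request:
arm_command --pt "0 5 1.1 0 0 0 1" --pt "0 5 1.1 0 0 0 1" --pt "0 5 1.1 0 0 0 1" --pt "0 5 1.1 0 0 0 1" --pt "0 4 0.8 0 0 0 1" --pt "0 2 0.4 0 0 0 1" --pt "0 0 0 0 0 0 1"

```text
time_s: 8.15
position: [519.4, -182.9, 182.2]
orientation: [[-0.326, 0.945, -0.0], [0.945, 0.326, 0.0], [0.0, -0.0, -1.0]]
wrist_force: [0.1, 2.0, -2.2]
finger_gap: 10.5
grip_force: 78.4
```

Request:
arm_command --pt "0 2 0.4 0 0 0 1" --pt "0 1 0.2 0 0 0 1" --pt "0 1 0.2 0 0 0 1" --pt "0 0 0 0 0 0 1"

```text
time_s: 8.55
position: [522.7, -181.9, 181.6]
orientation: [[-0.326, 0.945, -0.001], [0.945, 0.326, -0.0], [-0.0, -0.001, -1.0]]
wrist_force: [-2.9, -1.1, -0.6]
finger_gap: 10.7
grip_force: 78.6
```

Request:
arm_command --pt "0 0.5 1 0 0 0 1" --pt "0 0 1 0 0 0 1" --pt "0 0 1 0 0 0 1" --pt "0 0 0 0 0 0 1"

```text
time_s: 8.95
position: [522.8, -182.0, 179.7]
orientation: [[-0.326, 0.945, -0.001], [0.945, 0.326, -0.002], [-0.001, -0.001, -1.0]]
wrist_force: [-8.5, -1.0, 7.5]
finger_gap: 10.6
grip_force: 79.9
```

Request:
arm_command --pt "0 0 0 0 0 0 0.4" --pt "0 0 0 0 0 0 0.2" --pt "0 0 0 0 0 0 0" --pt "0 0 0 0 0 0 0" --pt "0 0 -10 0 0 0 0" --pt "0 0 -20 0 0 0 0" --pt "0 0 -30 0 0 0 0" --pt "0 0 -30 0 0 0 0"

```text
time_s: 9.75
position: [523.4, -181.4, 270.2]
orientation: [[-0.326, 0.945, 0.0], [0.945, 0.326, 0.0], [-0.0, 0.0, -1.0]]
wrist_force: [0.2, -0.6, -0.0]
finger_gap: 42.7
grip_force: 0.0
```

Request:
arm_command --pt "0 -10 -30 0 0 0 0" --pt "10 -10 -30 0 0 0 0" --pt "30 0 0 0 0 -4 0" --pt "40 0 0 0 0 -8 -0.2" --pt "40 0 0 0 0 -8 -0.2" --pt "35 0 0 0 0 -8 -0.2" --pt "30 0 0 0 0 -8 -0.2" --pt "20 0 0 0 0 -8 -0.2"

```text
time_s: 10.55
position: [393.5, -18.6, 329.5]
orientation: [[-0.895, 0.447, 0.001], [0.447, 0.895, -0.0], [-0.001, 0.0, -1.0]]
wrist_force: [1.4, -0.3, 0.1]
finger_gap: 51.3
grip_force: 0.0
```

```bash
python3 go.py 512 108.5 225 81.3;  python3 - <<'E'
from bench import robot
import cv2,numpy as np,pickle
f=robot.grab_frame("side");g=robot.grab_frame("top")
pickle.dump({"side":f,"top":g},open("f3.pkl","wb"))
a=cv2.resize(f["image"][190:340,200:320],None,fx=4,fy=4,interpolation=cv2.INTER_CUBIC)
b=cv2.resize(g["image"][170:270,320:400],None,fx=4,fy=4,interpolation=cv2.INTER_CUBIC)
c=np.zeros((600,800,3),np.uint8);c[:,:480]=a;c[:400,480:]=b
cv2.imwrite("pics/c3.png",c[...,::-1])
E
```

```text
t 10.55 pos [393.5 -18.6 329.5] th 63.4 tilt [-0.  0. -1.] F [ 1.4 -0.3  0.1] gap 51.3 grip 0.0
shift (axes at target yaw) [np.float64(-97.9), np.float64(143.6), np.float64(104.5)] turn z -17.9
```

View pics/c3.png

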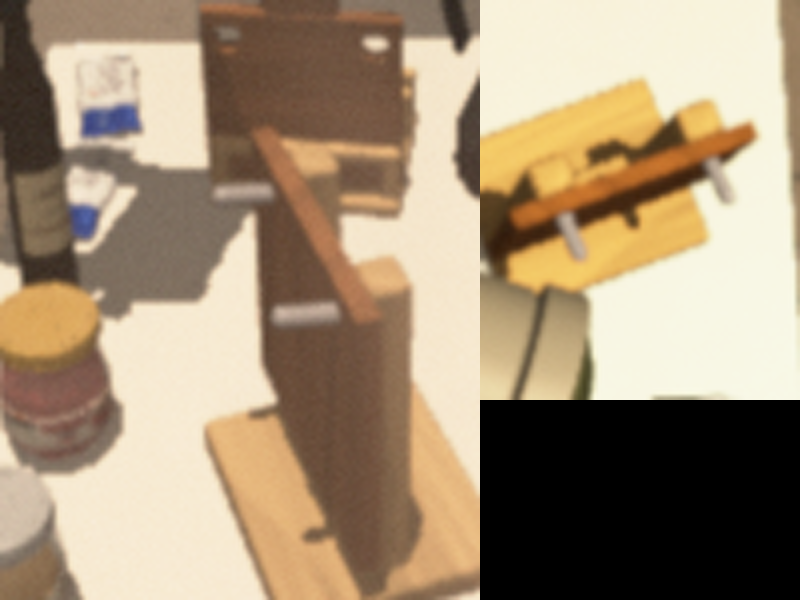

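```bash
python3 - <<'E'
from h import *
np.set_printoptions(precision=1,suppress=True)
d=pickle.load(open("f3.pkl","rb"));S=d["side"]
s=lambda u,v:(200+(u+.5)/4-.5,190+(v+.5)/4-.5)
for n,b,z in [("hL",(228,33),124),("hR",(375,43),124),("shL",(202,9),144),("shR",(402,14),144)]: print(n,onz(S,s(*b),z))
E
python3 go.py 512 108.5 225 81
```

```text
hL [465.2 119.5 124. ]
hR [560.6 103.9 124. ]
shL [449.5 117.1 144. ]
shR [578.  106.2 144. ]
t 10.65 pos [393.5 -18.8 329.8] th 63.2 tilt [-0.  0. -1.] F [ 0.2  0.9 -0.6] gap 51.0 grip 0.0
shift (axes at target yaw) [np.float64(-97.2), np.float64(144.3), np.float64(104.8)] turn z -17.8
```

Request:
arm_command --pt "0 0 0 0 0 -6 -0.2" --pt "0 0 0 0 0 -6 -0.2" --pt "0 0 0 0 0 -6 -0.2" --pt "-20 30 10 0 0 0 -0.2" --pt "-25 40 20 0 0 0 -0.2" --pt "-25 40 30 0 0 0 -0.2" --pt "-20 30 30 0 0 0 -0.2" --pt "-7 5 10 0 0 0 -0.2"

```text
time_s: 11.45
position: [510.5, 105.3, 229.0]
orientation: [[-0.988, 0.156, -0.004], [0.156, 0.988, 0.001], [0.004, -0.0, -1.0]]
wrist_force: [-1.1, -0.4, 0.1]
finger_gap: 51.5
grip_force: 0.0
```

Request:
arm_command --pt "0 0 0 0 0 0 -0.2" --pt "0 0 0 0 0 0 -0.2"

```text
time_s: 11.65
position: [509.6, 102.5, 233.2]
orientation: [[-0.987, 0.158, 0.001], [0.158, 0.987, -0.0], [-0.001, -0.0, -1.0]]
wrist_force: [-0.7, -1.4, 1.0]
finger_gap: 51.2
grip_force: 0.0
```

```bash
python3 go.py 512.8 109 162 81
```

```text
t 11.65 pos [509.6 102.5 233.2] th 80.9 tilt [-0. -0. -1.] F [-0.7 -1.4  1. ] gap 51.2 grip 0.0
shift (axes at target yaw) [np.float64(-2.2), np.float64(6.9), np.float64(71.2)] turn z -0.1
```

Request:
arm_command --pt "-2 7 5 0 0 0 -0.2" --pt "0 0 20 0 0 0 -0.2" --pt "0 0 25 0 0 0 -0.2" --pt "0 0 15 0 0 0 -0.2" --pt "0 0 6 0 0 0 -0.2" --pt "0 0 0 0 0 0 -0.2" --pt "0 0 0 0 0 0 -0.2"

```text
time_s: 12.35
position: [512.8, 109.8, 162.3]
orientation: [[-0.988, 0.156, 0.002], [0.156, 0.988, -0.0], [-0.002, 0.0, -1.0]]
wrist_force: [-0.4, -0.1, -0.8]
finger_gap: 50.8
grip_force: 0.0
```

Request:
arm_command --pt "0 0 0 0 0 0 1" --pt "0 0 0 0 0 0 1" --pt "0 0 0 0 0 0 1" --pt "0 0 0 0 0 0 1" --pt "0 0 0 0 0 0 1" --pt "0 0 0 0 0 0 1" --grip_force 50

```text
time_s: 12.95
position: [512.7, 110.0, 161.7]
orientation: [[-0.988, 0.156, 0.001], [0.156, 0.988, -0.0], [-0.001, 0.0, -1.0]]
wrist_force: [-1.0, -1.0, 4.9]
finger_gap: 11.5
grip_force: 49.9
```

Request:
arm_command --pt "0 0 -8 0 0 0 1" --pt "0 0 -15 0 0 0 1" --pt "0 0 -20 0 0 0 1" --pt "0 0 -20 0 0 0 1" --pt "10 0 -25 0 0 0 1" --pt "15 0 -25 0 0 0 1" --pt "15 0 -15 0 0 4 1" --pt "0 0 0 0 0 8 1" --grip_force 80

```text
time_s: 13.75
position: [471.9, 116.6, 291.7]
orientation: [[-0.933, 0.361, 0.003], [0.361, 0.933, 0.0], [-0.003, 0.001, -1.0]]
wrist_force: [-0.3, 0.5, -1.6]
finger_gap: 10.6
grip_force: 77.9
```

Request:
arm_command --pt "0 0 0 0 0 8 1" --pt "0 0 0 0 0 8 1" --pt "0 0 0 0 0 8 1" --pt "0 0 0 0 0 8 1" --pt "0 0 0 0 0 8 1" --pt "0 0 0 0 0 8 1" --pt "0 0 0 0 0 2 1" --pt "0 0 0 0 0 0 1"

```text
time_s: 14.55
position: [472.5, 116.3, 289.1]
orientation: [[-0.326, 0.945, -0.001], [0.945, 0.326, 0.0], [0.0, -0.001, -1.0]]
wrist_force: [-0.0, -0.4, -0.9]
finger_gap: 10.8
grip_force: 77.8
```

```bash
python3 go.py 442 -209 260 19
```

```text
t 14.55 pos [472.5 116.3 289.1] th 19.0 tilt [ 0. -0. -1.] F [-0.  -0.4 -0.9] gap 10.8 grip 77.8
shift (axes at target yaw) [np.float64(-297.6), np.float64(-134.8), np.float64(29.1)] turn z 0.0
```

Request:
arm_command --pt "-17 -10 0 0 0 0 1" --pt "-35 -17 0 0 0 0 1" --pt "-40 -18 0 0 0 0 1" --pt "-40 -18 0 0 0 0 1" --pt "-40 -18 0 0 0 0 1" --pt "-40 -18 0 0 0 0 1" --pt "-40 -18 0 0 0 0 1" --pt "-30 -13 10 0 0 0 1"

```text
time_s: 15.35
position: [441.6, -195.3, 280.0]
orientation: [[-0.326, 0.945, 0.002], [0.945, 0.326, -0.002], [-0.002, 0.001, -1.0]]
wrist_force: [-0.6, 0.2, -1.5]
finger_gap: 11.1
grip_force: 78.8
```

Request:
arm_command --pt "-15 -5 15 0 0 0 1" --pt "0 0 4 0 0 0 1" --pt "0 0 0 0 0 0 1" --pt "0 0 0 0 0 0 1"

```text
time_s: 15.75
position: [442.3, -207.7, 260.8]
orientation: [[-0.328, 0.945, 0.001], [0.945, 0.328, -0.0], [-0.0, 0.0, -1.0]]
wrist_force: [-0.2, -0.2, -1.4]
finger_gap: 10.5
grip_force: 78.8
```

```bash
python3 go.py 475.4 -198.5 234 19;  python3 - <<'E'
from bench import robot
from h import *
np.set_printoptions(precision=1,suppress=True)
S=robot.grab_frame("side");o=robot.get_obs();p=o["position"]
xs=np.array([.9455,.3256,0]);ys=np.array([-.3256,.9455,0]);c=p+[0,0,-37.7]
im=cv2.resize(S["image"][190:340,190:340],None,fx=4,fy=4,interpolation=cv2.INTER_CUBIC)
cv2.imwrite("pics/c4.png",im[...,::-1])
for n,q in(("sh back near",c+6*xs-66*ys+[0,0,20]),("sh front near",c-6*xs-66*ys+[0,0,20]),("bot back near",c+6*xs-66*ys-[0,0,112]),("bot front near",c-6*xs-66*ys-[0,0,112])):
    print(n,(proj(S,q)[0]-190)*4+1.5)
E
```

```text
t 15.75 pos [ 442.3 -207.7  260.8] th 19.1 tilt [-0.  0. -1.] F [-0.2 -0.2 -1.4] gap 10.5 grip 78.8
shift (axes at target yaw) [np.float64(-2.1), np.float64(34.3), np.float64(26.8)] turn z 0.1
sh back near [225. 278.]
sh front near [197.2 284.6]
bot back near [243. 499.]
bot front near [217.8 505.8]
```

View pics/c4.png

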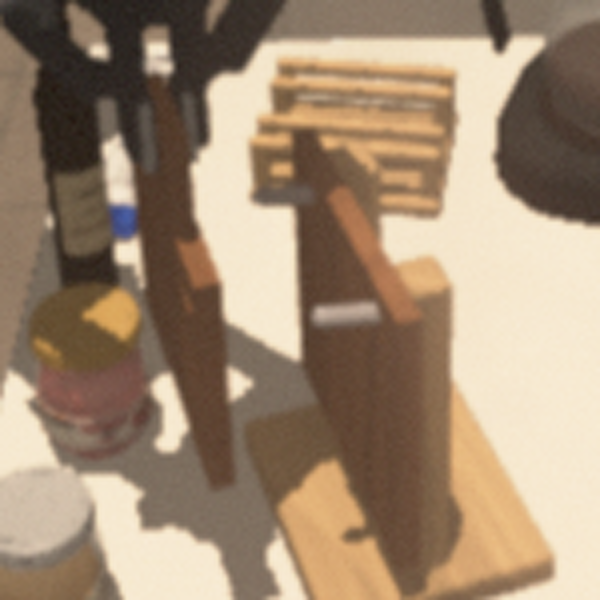

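```bash
cat > ov.py <<'E'
from bench import robot
from h import *
import sys
np.set_printoptions(precision=1,suppress=True)
S=robot.grab_frame("side");o=robot.get_obs();p=o["position"]
pickle.dump((S,p),open("f5.pkl","wb"))
xs=np.array([.9455,.3256,0]);ys=np.array([-.3256,.9455,0]);c=p+[0,0,-37.7]
k=6;x0,y0=215,225
im=cv2.resize(S["image"][y0:y0+100,x0:x0+65],None,fx=k,fy=k,interpolation=cv2.INTER_CUBIC)
im=cv2.convertScaleAbs(im,alpha=1.8)
b=im.copy()
for f in(-6,6):
    P=[c+f*xs+y*ys+[0,0,z] for y,z in((-66,20),(-66,-112),(66,-112),(66,20),(25,20),(25,68),(-25,68),(-25,20))]
    q=(proj(S,P)-[x0,y0])*k+(k-1)/2;print(q.tolist()[:3])
    cv2.polylines(b,[q.round().astype(int)],True,(0,255,0) if f<0 else (0,255,255),1)
cv2.imwrite("pics/c5.png",np.hstack([im,b])[...,::-1])
E
python3 ov.py
```

```text
[[145.973782927078, 217.34278121079058], [176.99872280178334, 549.1818084754775], [77.8151126833128, 276.9275317930801]]
[[187.7443147272911, 207.4860993078604], [214.76482858088974, 538.867791889053], [111.38890200951721, 268.84934168994346]]
```

View pics/c5.png

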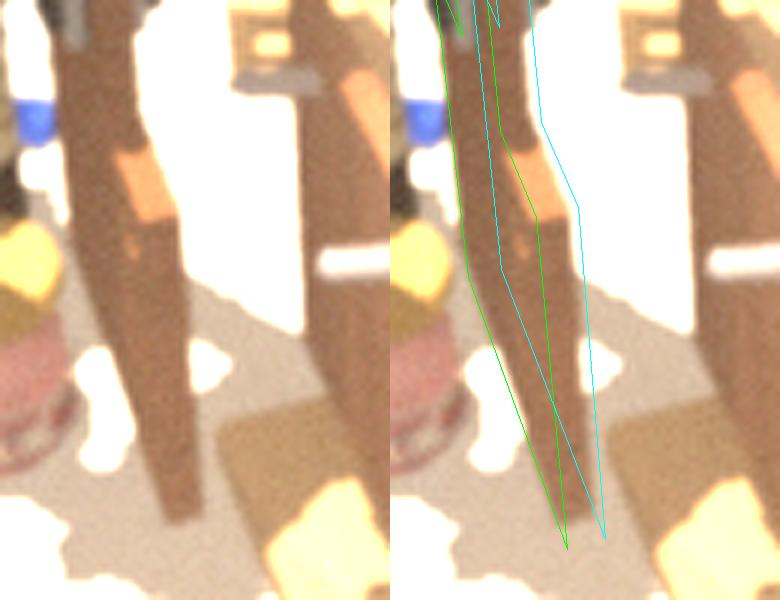

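```bash
python3 - <<'E'
from h import *
from scipy.optimize import least_squares
from scipy.spatial.transform import Rotation as Ro
np.set_printoptions(precision=1,suppress=True)
S,p=pickle.load(open("f5.pkl","rb"))
B=np.array([[.9455,-.3256,0],[.3256,.9455,0],[0,0,1]])
L=np.array([(6,-66,-17.7),(-6,-66,-17.7),(6,-66,-149.7),(-6,-66,-149.7),(-6,66,-149.7),(6,-25,-17.7)])
ob=np.array([(180,213),(142,220),(203,516),(168,525),(75,247),(138,130)],float)
uv=(ob-2.5)/6+[215,225]
L0=L-[0,0,19-0]*0
def res(v,fixed=None):
    R=Ro.from_rotvec(np.radians(v[:3])).as_matrix()
    q=proj(S,(L@R.T+v[3:])@B.T+p)
    return np.r_[(q-uv).ravel(),v[:3]/5,v[3:]/5]
r=least_squares(res,np.zeros(6));print("rot deg",r.x[:3],"trans",r.x[3:]);print(res(r.x)[:12].reshape(-1,2));print(res(np.zeros(6))[:12].reshape(-1,2))
im=cv2.cvtColor(S["image"],cv2.COLOR_RGB2GRAY)
print(im[295:325,246])
print(S["image"][300:322,246].tolist())
E
```

```text
Traceback (most recent call last):
ValueError: operands could not be broadcast together with shapes (6,3) (0,)
```

```bash
python3 - <<'E'
from h import *
from scipy.optimize import least_squares
from scipy.spatial.transform import Rotation as Ro
np.set_printoptions(precision=1,suppress=True)
S,p=pickle.load(open("f5.pkl","rb"))
B=np.array([[.9455,-.3256,0],[.3256,.9455,0],[0,0,1]])
L=np.array([(6,-66,-17.7),(-6,-66,-17.7),(6,-66,-149.7),(-6,-66,-149.7),(-6,66,-149.7),(6,-25,-17.7)])
ob=np.array([(180,213),(142,220),(203,516),(168,525),(75,247),(138,130)],float)
uv=(ob-2.5)/6+[215,225]
def res(v):
    R=Ro.from_rotvec(np.radians(v[:3])).as_matrix()
    q=proj(S,(L@R.T+v[3:])@B.T+p)
    return np.r_[(q-uv).ravel(),v[:3]/5,v[3:]/5]
r=least_squares(res,np.zeros(6));print("rot deg",r.x[:3],"trans",r.x[3:]);print(res(r.x)[:12].reshape(-1,2));print(res(np.zeros(6))[:12].reshape(-1,2))
E
```

```text
rot deg [ 3.9 -0.9 -0.4] trans [-1.4  3.3 -1.1]
[[-0.1  0.1]
 [-0.7  0.6]
 [ 0.5  0.5]
 [ 0.1  0.7]
 [-0.5 -0.4]
 [ 0.9 -1.5]]
[[ 1.3 -0.9]
 [ 0.7 -0.4]
 [ 2.   3.8]
 [ 1.5  4. ]
 [ 0.5  5. ]
 [ 2.1 -1.3]]
```

Request:
arm_command --pt "0 0 0 0 -2 0 1" --pt "0 0 0 0 -2 0 1" --pt "-1 0 0 0 0 0 1" --pt "0 0 0 0 0 0 1"

```text
time_s: 16.25
position: [442.6, -209.1, 260.7]
orientation: [[-0.326, 0.945, 0.023], [0.943, 0.327, -0.066], [-0.07, 0.0, -0.998]]
wrist_force: [0.2, 1.4, -1.9]
finger_gap: 11.2
grip_force: 78.9
```

```bash
python3 go.py; python3 ov.py
```

```text
t 16.25 pos [ 442.6 -209.1  260.7] th 19.1 tilt [-0.1  0.  -1. ] F [ 0.2  1.4 -1.9] gap 11.2 grip 78.9
[[146.38737444919843, 222.14312754066657], [177.41937372370865, 554.0087075200634], [78.0586918757379, 280.82792641490016]]
[[188.22198575130824, 212.24892954260497], [215.23766303533353, 543.660014640926], [111.67386026676911, 272.7253830878594]]
```

View pics/c5.png

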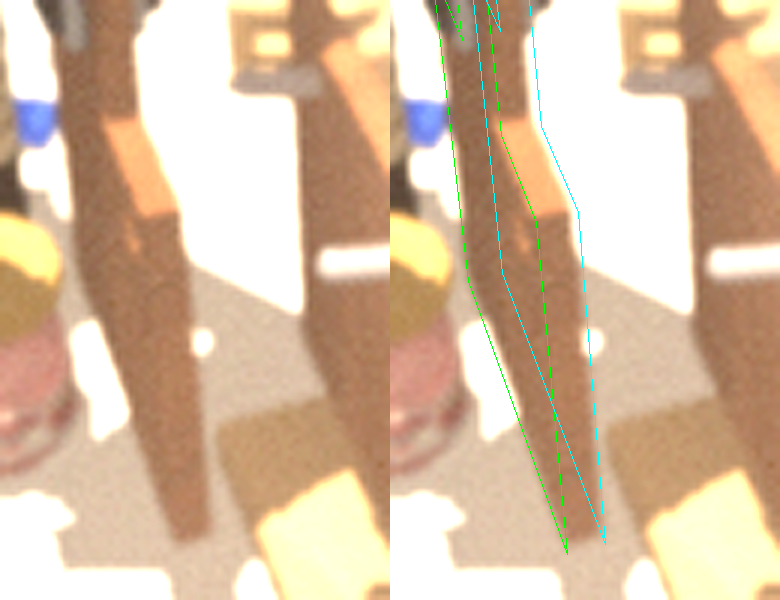

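```bash
cat > fit.py <<'E'
from h import *
from scipy.optimize import least_squares
from scipy.spatial.transform import Rotation as Ro
np.set_printoptions(precision=1,suppress=True)
S,p=pickle.load(open("f5.pkl","rb"))
B=np.array([[.9455,-.3256,0],[.3256,.9455,0],[0,0,1]])
L=np.array([(6,-66,-17.7),(-6,-66,-17.7),(6,-66,-149.7),(-6,-66,-149.7),(-6,66,-149.7),(6,-25,-17.7),(-6,-25,-17.7)])
ob=np.array([(180,210),(146,217),(209,533),(178,544),(78,262),(138,118),(103,120)],float)
uv=(ob-2.5)/6+[215,225]
def res(v):
    R=Ro.from_rotvec(np.radians(v[:3])).as_matrix()
    q=proj(S,(L@R.T+v[3:])@B.T+p)
    return np.r_[(q-uv).ravel(),v[:3]/5,v[3:]/5]
r=least_squares(res,np.zeros(6));print("rot deg",r.x[:3],"trans",r.x[3:]);print(res(r.x)[:14].reshape(-1,2).T)
R=Ro.from_rotvec(np.radians(r.x[:3])).as_matrix()
print("hole pt rel TCP (stand axes)",R@[0,0,-37.7]+r.x[3:])
# calibration reference: near pin tip and hung large board in this same picture
tip=np.array([528.4,-180.3,185])+B@np.array([-42,-48,9]);print("near pin tip pred",(proj(S,tip)[0]-[215,225])*6+2.5)
big=[np.array([528.4,-180.3,185])+B@np.array(v) for v in((-12,-78,20),(0,-78,20),(-12,78,20))]
print("big top corners px",proj(S,big))
E
python3 fit.py
```

```text
rot deg [ 1.2 -0.8 -0.3] trans [-1.6  0.6  3.1]
[[ 0.2 -1.1  0.5 -0.6 -0.2  1.1  0.2]
 [-0.6 -0.1 -0.4 -0.4  0.4  0.1  1.3]]
hole pt rel TCP (stand axes) [ -1.1   1.4 -34.6]
near pin tip pred [320.7 269.8]
big top corners px [[289.5 271.6]
 [295.9 269.9]
 [262.9 223.2]]
```

Request:
arm_command --pt "0 0 0 0 -1 0 1" --pt "0.3 0 9 0 0 0 1" --pt "0.3 0 9 0 0 0 1" --pt "0.3 0 9 0 0 0 1" --pt "0 10 0 0 0 0 1" --pt "0 12 0 0 0 0 1" --pt "0 10 0 0 0 0 1" --pt "0 0 0 0 0 0 1"

```text
time_s: 17.1
position: [474.6, -200.0, 233.3]
orientation: [[-0.326, 0.945, 0.029], [0.941, 0.328, -0.083], [-0.088, 0.001, -0.996]]
wrist_force: [0.3, -0.7, -2.1]
finger_gap: 11.0
grip_force: 78.9
```

```bash
cat > st.py <<'E'
from bench import robot
import numpy as np
o=robot.get_obs();d=o["position"]-[528.4,-180.3,185]
s=-(d[0]*.9455+d[1]*.3256);l=-d[0]*.3256+d[1]*.9455
print("s %.1f lat %.1f z %.1f target z(hole on axis) %.1f"%(s,l,o["position"][2],185+s*.2126+37.7),"F",np.round(o["wrist_force"],1),"M",np.round(o["wrist_torque"],2),np.round(o["orientation"],3).tolist())
E
python3 st.py
```

```text
s 57.3 lat -1.1 z 233.3 target z(hole on axis) 234.9 F [ 0.3 -0.7 -2.1] M [ 0.06 -0.    0.01] [[-0.326, 0.945, 0.029], [0.941, 0.328, -0.083], [-0.088, 0.001, -0.996]]
```

Request:
arm_command --pt "0.3 5 0.4 0 0 0 1" --pt "0 4 0.4 0 0 0 1" --pt "0 3 0.6 0 0 0 1" --pt "0 3 0.6 0 0 0 1" --pt "0 2 0.4 0 0 0 1" --pt "0 2 0.4 0 0 0 1" --pt "0 0 0 0 0 0 1"

```text
time_s: 17.8
position: [491.2, -194.1, 230.4]
orientation: [[-0.325, 0.945, 0.028], [0.942, 0.326, -0.082], [-0.087, -0.0, -0.996]]
wrist_force: [0.4, 0.3, -1.2]
finger_gap: 10.6
grip_force: 78.8
```

```bash
python3 st.py
```

```text
s 39.7 lat -1.0 z 230.4 target z(hole on axis) 231.1 F [ 0.4  0.3 -1.2] M [0.05 0.02 0.  ] [[-0.325, 0.945, 0.028], [0.942, 0.326, -0.082], [-0.087, -0.0, -0.996]]
```

Request:
arm_command --pt "0 4 0.7 0 0 0 1" --pt "0 4 0.8 0 0 0 1" --pt "0 4 0.8 0 0 0 1" --pt "0 3 0.6 0 0 0 1" --pt "0 3 0.6 0 0 0 1" --pt "0 0 0 0 0 0 1"

```text
time_s: 18.4
position: [508.5, -188.5, 226.8]
orientation: [[-0.325, 0.945, 0.028], [0.942, 0.326, -0.082], [-0.087, -0.0, -0.996]]
wrist_force: [1.0, -0.1, -0.7]
finger_gap: 10.8
grip_force: 78.8
```

```bash
python3 st.py
```

```text
s 21.5 lat -1.2 z 226.8 target z(hole on axis) 227.3 F [ 1.  -0.1 -0.7] M [ 0.1   0.01 -0.03] [[-0.325, 0.945, 0.028], [0.942, 0.326, -0.082], [-0.087, -0.0, -0.996]]
```

Request:
arm_command --pt "0 1 0.2 0 0 0 1" --pt "0 1 0.2 0 0 0 1" --pt "0 1 0.2 0 0 0 1" --pt "0 0 0 0 0 0 1"

```text
time_s: 18.8
position: [511.1, -187.7, 226.4]
orientation: [[-0.325, 0.945, 0.028], [0.942, 0.326, -0.082], [-0.087, -0.0, -0.996]]
wrist_force: [-0.6, -0.3, -1.5]
finger_gap: 10.9
grip_force: 78.9
```

```bash
python3 st.py
```

```text
s 18.8 lat -1.3 z 226.4 target z(hole on axis) 226.7 F [-0.6 -0.3 -1.5] M [ 0.05  0.05 -0.07] [[-0.325, 0.945, 0.028], [0.942, 0.326, -0.082], [-0.087, -0.0, -0.996]]
```

Continue to contact, then lower onto the pins.

Request:
arm_command --pt "0 1 0.2 0 0 0 1" --pt "0 0.5 0.5 0 0 0 1" --pt "0.1 0 1 0 0 0 1" --pt "0.1 0 1 0 0 0 1" --pt "0 0 0 0 0 0 1"

```text
time_s: 19.3
position: [511.9, -187.5, 223.7]
orientation: [[-0.325, 0.945, 0.027], [0.942, 0.326, -0.083], [-0.087, -0.001, -0.996]]
wrist_force: [-4.9, -2.4, 1.6]
finger_gap: 10.5
grip_force: 79.5
```

```bash
python3 st.py
```

```text
s 17.9 lat -1.4 z 223.7 target z(hole on axis) 226.5 F [-4.9 -2.4  1.6] M [-0.17  0.96  0.15] [[-0.325, 0.945, 0.027], [0.942, 0.326, -0.083], [-0.087, -0.001, -0.996]]
```

Request:
arm_command --pt "0 0.3 0.7 0 0 0 1" --pt "0 0 0.5 0 0 0 1" --pt "0 0 0 0 0 0 1"

```text
time_s: 19.6
position: [512.0, -187.6, 223.4]
orientation: [[-0.325, 0.945, 0.027], [0.942, 0.326, -0.084], [-0.088, -0.002, -0.996]]
wrist_force: [-8.0, -1.8, 8.4]
finger_gap: 10.9
grip_force: 80.3
```

```bash
python3 st.py
```

```text
s 17.9 lat -1.6 z 223.4 target z(hole on axis) 226.5 F [-8.  -1.8  8.4] M [-0.12  1.67  0.11] [[-0.325, 0.945, 0.027], [0.942, 0.326, -0.084], [-0.088, -0.002, -0.996]]
```

Request:
arm_command --pt "0 0 0 0 0 0 0.4" --pt "0 0 0 0 0 0 0.2" --pt "0 0 0 0 0 0 0" --pt "0 0 0 0 0 0 0" --pt "0 0 -10 0 0 0 0" --pt "0 0 -20 0 0 0 0" --pt "0 0 -30 0 0 0 0" --pt "0 0 -30 0 0 0 0"

```text
time_s: 20.4
position: [510.1, -179.6, 313.8]
orientation: [[-0.325, 0.945, 0.029], [0.942, 0.326, -0.082], [-0.087, 0.0, -0.996]]
wrist_force: [0.6, 0.5, 0.2]
finger_gap: 43.0
grip_force: 0.0
```

Request:
arm_command --pt "20 0 -10 0 0 0 0" --pt "40 -5 0 0 0 0 0" --pt "40 -5 0 0 0 0 0" --pt "40 -5 0 0 0 0 0" --pt "40 -5 0 0 0 0 0" --pt "30 0 0 0 0 0 0" --pt "20 0 0 0 0 0 0" --pt "0 0 0 0 0 0 0"

```text
time_s: 21.2
position: [414.8, 33.3, 302.1]
orientation: [[-0.328, 0.944, 0.028], [0.941, 0.329, -0.082], [-0.087, -0.0, -0.996]]
wrist_force: [0.4, -0.0, 0.4]
finger_gap: 42.8
grip_force: 0.0
```

```bash
python3 go.py; python3 - <<'E'
from bench import robot
from h import *
np.set_printoptions(precision=1,suppress=True)
S=robot.grab_frame("side");T=robot.grab_frame("top")
old=pickle.load(open("f3.pkl","rb"))
O=np.array([528.4,-180.3,185]);B=np.array([[.9455,-.3256,0],[.3256,.9455,0],[0,0,1]])
P=lambda *v:O+B@np.array(v,float)
# red-brown mask near the hung boards in the top view: compare with predicted tab / shoulder / large-board lines
hsv=cv2.cvtColor(T["image"],cv2.COLOR_RGB2HSV)
m=((hsv[...,0]<14)&(hsv[...,1]>130)&(hsv[...,2]>25)).astype(np.uint8)
n,l,st,ce=cv2.connectedComponentsWithStats(m)
for i in range(1,n):
    x,y,w,h,a=st[i]
    if a>25 and 300<x<410 and 170<y<270: print("top blob",st[i],ce[i])
print("pred small tab top corners, shoulder corners, large corners, pin tips (top px)")
for z,q in(("tab",[(-24,25,64),(-12,25,64),(-24,-25,64),(-12,-25,64)]),("sh",[(-24,66,16),(-24,-66,16)]),("large",[(-12,78,20),(0,78,20),(-12,-78,20),(0,-78,20)]),("tips",[(-42,48,9),(-42,-48,9)])):
    print(z,proj(T,[P(*v) for v in q]).tolist())
print("\n".join("".join(" .:-=+*#%@"[min(9,int(v)//26)]+("r" if mm else " ") for v,mm in zip(r,mr)) for r,mr in zip(cv2.cvtColor(T["image"],cv2.COLOR_RGB2GRAY)[196:240,320:396],m[196:240,320:396])))
d=np.abs(T["image"].astype(int)-old["top"]["image"]).sum(2)
for nme,u in(("jam",(329,279)),("honey",(377,280)),("syrup",(288,287))):
    f0=pickle.load(open("f0.pkl","rb"))["side"]["image"]
for nme,(x,y) in(("jam",(211,283)),("honey",(200,330)),("syrup",(208,225))):
    print(nme,"change vs start",np.abs(S["image"][y-20:y+20,x-15:x+15].astype(int)-f0[y-20:y+20,x-15:x+15]).mean())
E
```

```text
t 21.2 pos [414.8  33.3 302.1] th 19.2 tilt [-0.1 -0.  -1. ] F [ 0.4 -0.   0.4] gap 42.8 grip 0.0
top blob [  391   195   169   179 16640] [468.1 290.6]
top blob [322 203  65  32 427] [353.3 220.7]
pred small tab top corners, shoulder corners, large corners, pin tips (top px)
tab [[355.6107788326556, 220.96304143738303], [353.62868022535235, 216.0441594902908], [375.8720398314455, 213.3334532534281], [373.86638709022697, 208.4526885740951]]
sh [[336.1116477553404, 230.01527526011736], [387.28577807275695, 210.73735161510476]]
large [[329.7128841356526, 226.81877354732495], [327.84746038625326, 222.07773945534782], [390.3299706888155, 204.06629962879117], [388.3946853047546, 199.43280906835884]]
tips [[345.5659916018908, 234.8201901010113], [382.61897754359904, 220.78656103819253]]
@ @ @ @ @ @ @ @ @ @ @ @ @ @ @ @ @ @ % % % % # # # # # # # # # # # # # # # # # # # # # # % @ @ @ @ % % % # # # # # # # % @ @ @ @ @ @ @ @ @ @ @ @ @ @ @ @ 
@ @ @ @ @ @ @ @ @ @ @ @ @ @ @ % % % % # # # # # # # # # # # # # # # # # # # # # # # # # % @ @ @ % % # # # # # # # # # % @ @ @ @ @ @ @ @ @ @ @ @ @ @ @ @ 
@ 
[... 5829 characters left out ...]
 + + + + * # # # # # # # # # # # # # # # # # # # # # # # # # # # # % % @ @ @ @ @ @ @ @ @ @ @ @ @ @ @ @ @ @ @ @ @ @ @ @ @ @ @ @ @ @ @ @ 
* + = - : : : = * # # # # # # # # # # # # # # # # # # # # # # # # # # # # # # % % % @ @ @ @ @ @ @ @ @ @ @ @ @ @ @ @ @ @ @ @ @ @ @ @ @ @ @ @ @ @ @ @ @ @ 
% # * = - - = + # # # # # # # # # # # # # # # # # # # # # # # # * * * # % % % @ @ @ @ @ @ @ @ @ @ @ @ @ @ @ @ @ @ @ @ @ @ @ @ @ @ @ @ @ @ @ @ @ @ @ @ @ 
@ @ % + - = + # # # # # # # # # # # # # # # # # # # # # # # * # # # % % @ @ @ @ @ @ @ @ @ @ @ @ @ @ @ @ @ @ @ @ @ @ @ @ @ @ @ @ @ @ @ @ @ @ @ @ @ @ @ @ 
jam change vs start 1.85
honey change vs start 1.7305555555555556
syrup change vs start 14.97861111111111
```

Request:
arm_command --pt "20 0 -20 0 0 0 0" --pt "40 0 -20 0 0 0 0" --pt "40 0 -20 0 0 0 0" --pt "40 0 -20 0 0 0 0" --pt "40 0 -10 0 0 0 0" --pt "20 0 0 0 0 0 0" --pt "0 0 0 0 0 0 0" --pt "0 0 0 0 0 0 0"

```text
time_s: 22.1
position: [349.2, 226.2, 374.0]
orientation: [[-0.325, 0.945, 0.028], [0.942, 0.326, -0.083], [-0.088, -0.001, -0.996]]
wrist_force: [-0.7, -0.7, -0.7]
finger_gap: 42.4
grip_force: 0.0
```

```bash
python3 - <<'E'
from bench import robot
from h import *
S=robot.grab_frame("side");T=robot.grab_frame("top");f=pickle.load(open("f0.pkl","rb"))
for n,a,b,(x,y) in(("syrup side",S,f["side"],(208,225)),("syrup cap side",S,f["side"],(203,190)),("syrup top",T,f["top"],(288,287)),("jam",T,f["top"],(329,279)),("honey",T,f["top"],(377,280)),("cinnamon",T,f["top"],(184,158))):
    A=a["image"][y-8:y+8,x-8:x+8].astype(int);Bm=b["image"][y-8:y+8,x-8:x+8].astype(int);print(n,np.abs(A-Bm).mean().round(1),A.mean().round(),Bm.mean().round())
# side view: grey pin ends still visible in front of the small board?
h=cv2.cvtColor(S["image"],cv2.COLOR_RGB2HSV)[225:285,240:320]
m=((h[...,1]<60)&(h[...,2]>90)&(h[...,2]<200)).astype(np.uint8)
n,l,st,ce=cv2.connectedComponentsWithStats(m);print([ (st[i].tolist()) for i in range(1,n) if st[i][4]>8])
O=np.array([528.4,-180.3,185]);B=np.array([[.9455,-.3256,0],[.3256,.9455,0],[0,0,1]])
print(proj(S,[O+B@np.array(v) for v in((-42.,48,9),(-24,48,5),(-42,-48,9),(-24,-48,5))])-[240,225])
E
```

```text
syrup side 2.4 65.0 65.0
syrup cap side 2.0 83.0 83.0
syrup top 1.2 91.0 91.0
jam 0.8 176.0 175.0
honey 0.5 227.0 227.0
cinnamon 1.2 100.0 100.0
[[14, 12, 8, 4, 21], [29, 42, 9, 4, 34]]
[[13.10807928 14.02292915]
 [21.89111726 13.6806706 ]
 [28.02753654 44.55179042]
 [37.56567755 43.89273294]]
```

Both pins show in front of the small board (side pixels about 254–262 and 269–278, ending where a seated board should cover them). The bystanders haven't moved, so I'm handing in the job.

```bash
python3 -c "
from bench import robot
print(robot.job_done())"
```

```text
the job is handed in; nothing more can be done
None
```

I hung the large board first, pushed back against the posts, then the small board on the same pins against it, and handed the job in at about 22 s. The jars and bottle look unmoved in the final images, but the hand-in gave no verdict.

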